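Put the bangles and hair claws from the glass tray away in the jewellery case

TASK

Lift the jewellery case's mirrored lid by its pull and swing it right open, then pick every bangle and every hair claw clip out of the cluttered rose glass tray and put them away: bangles lying flat in the wide rear compartment, claw clips in the narrow front one. When all are in, lower the lid fully shut without slamming it. The lipstick and the compact stay in the tray, and the perfume bottles and the comb stay where they are.

Things in the scene. Friction and masses are not known exactly. Their poses are not given: they have to be found in the camera images.
- case: cream jewellery case, fixed, 190 mm deep (its x) by 276 wide (its y), rim 80 mm high, walls 7; origin at the centre of its underside; x points from its front (pull side) to its hinged back. Lined floor 22 mm above the surface. A 6 mm divider along y, its top 58 mm above the surface, parts it into a narrow front and a wide rear compartment
- rear_well (a point): centre of the floor of the wide rear compartment (98 x 262 mm, 58 mm deep below the rim); axes as those of the case
- front_well (a point): centre of the floor of the narrow front compartment (72 x 262 mm, 58 mm deep below the rim), long enough for three claw clips end to end; axes as those of the case
- lid (a joint): angle of the case's mirrored lid in rad: 0 shut, growing as the front edge swings up and back, stop at 1.85. Lid 190 x 276 x 14 mm, 0.35 kg, on a stiff hinge: it stays where it is left and takes about 4 N at the pull
- hinge (a point): middle of the lid's hinge axis, at the top of the case's back edge, 80 mm above the surface; the axis runs along the case's y; this point's axes turn with the lid, so that -x runs from the hinge to the front edge
- pull (a point): grip point on the lid's brass pull, a flat tab 24 mm wide (y), 8 mm thick, standing 42 mm out from the middle of the lid's front edge; the point is 27 mm out from that edge, 217 mm from the hinge axis along the lid, 7 mm above the lid's underside, and turns with the lid. Shut, it is 87 mm above the surface
- tray_floor (a point): centre of the inner floor of the rose-tinted glass tray, fixed, outside 194 mm (x) by 288 mm (y), walls 6 mm thick, rim 20 mm above the surface, inner floor 6 mm above the surface
- lipstick_c (a point): centre of a lying lipstick tube, 68 x 16 x 16 mm (long along its x); stays in the tray
- compact_c (a point): centre of a round powder compact, 52 mm across, 15 mm high, lying flat; stays in the tray
- comb: silver plastic comb lying on the surface, 170 (x) x 32 (y) x 6 mm; origin at the centre of its underside; not part of the job
- bangle0_c (a point): centre (half-way up) of a rigid brass bangle lying flat: ring 70 mm outside, 54 mm inside, so an 8 mm wall, 32 mm high along its z; about 0.06 kg; may be absent
- bangle1_c (a point): centre (half-way up) of a rigid brass bangle lying flat: ring 70 mm outside, 54 mm inside, so an 8 mm wall, 32 mm high along its z; about 0.06 kg; may be absent
- claw0_c (a point): centre (half-way up, 24 mm above its underside) of a dark horn-coloured hair claw clip standing on its teeth, 48 mm high: arched body 72 (x) x 36 (y) x 30 mm high; above its middle a pair of upright thumb tabs fills 34 (x) x 20 mm (y) and the topmost 18 mm; rigid; about 0.035 kg; may be absent
- claw1_c (a point): centre (half-way up, 24 mm above its underside) of a dark horn-coloured hair claw clip standing on its teeth, 48 mm high: arched body 72 (x) x 36 (y) x 30 mm high; above its middle a pair of upright thumb tabs fills 34 (x) x 20 mm (y) and the topmost 18 mm; rigid; about 0.035 kg; may be absent
- claw2_c (a point): centre (half-way up, 24 mm above its underside) of a dark horn-coloured hair claw clip standing on its teeth, 48 mm high: arched body 72 (x) x 36 (y) x 30 mm high; above its middle a pair of upright thumb tabs fills 34 (x) x 20 mm (y) and the topmost 18 mm; rigid; about 0.035 kg; may be absent
- perfume0: standing perfume bottle, amber glass, square-shouldered, 56 x 32 mm, 104 mm high with its cap; origin at the centre of its underside; not part of the job
- perfume1: standing perfume bottle, smoke glass, round, 56 mm across, 105 mm high with its cap; origin at the centre of its underside; not part of the job
- perfume2: standing perfume bottle, smoke glass, square 40 x 36 mm, 119 mm high with its cap; origin at the centre of its underside; not part of the job
- perfume3: standing perfume bottle, amber glass, rounded, 64 mm across, 89 mm high with its cap; origin at the centre of its underside; not part of the job
Mind the look-alikes: they are no part of the job. What is shaped like the part that bears bangle0_c but blue or purple is not meant.

How it is judged (in metres and radians):
On the way, in this order (a step that is already met when the one before it is completed fails the run):
1. the lid is lifted by its pull (beyond 0.3 rad with the grasp point within 45 mm of the pull) (value of joint lid above 0.3 rad and distance between the grasp point and pull below 0.045 m), for 0.05 s.
2. the mirrored lid is swung right open (beyond 1.5 rad) (value of joint lid above 1.5 rad), for 0.2 s.
3. with the lid still open, all bangles present lie flat in the rear compartment and all claw clips present are in the front one, released (x of bangle0_c in the frame of rear_well between -0.024 and 0.024 m and y of bangle0_c in the frame of rear_well between -0.105 and 0.105 m and z of each of bangle0_c, bangle1_c in the frame of rear_well below 0.028 m and x of bangle1_c in the frame of rear_well between -0.024 and 0.024 m and y of bangle1_c in the frame of rear_well between -0.105 and 0.105 m and x of claw0_c in the frame of front_well between -0.036 and 0.036 m and y of claw0_c in the frame of front_well between -0.118 and 0.118 m and z of each of claw0_c, claw1_c, claw2_c in the frame of front_well below 0.036 m and x of claw1_c in the frame of front_well between -0.036 and 0.036 m and y of claw1_c in the frame of front_well between -0.118 and 0.118 m and x of claw2_c in the frame of front_well between -0.036 and 0.036 m and y of claw2_c in the frame of front_well between -0.118 and 0.118 m and contact force between the fingers and bangle0 below 0.05 N and contact force between the fingers and bangle1 below 0.05 N and contact force between the fingers and claw0 below 0.05 N and contact force between the fingers and claw1 below 0.05 N and contact force between the fingers and claw2 below 0.05 N and value of joint lid above 1.2 rad), for 0.2 s.
At the end, for the whole second after the job is handed in: lid below 0.03 rad; bangles flat on the rear floor (centre within 24 mm in x, 105 in y of rear_well, below 28 mm), claws in the front (36, 118, below 36 mm of front_well), at rest; lipstick and compact inside the tray; bottles upright, they and the comb within 50 mm of their start (x of bangle0_c in the frame of rear_well between -0.024 and 0.024 m and y of bangle0_c in the frame of rear_well between -0.105 and 0.105 m and z of each of bangle0_c, bangle1_c in the frame of rear_well below 0.028 m and x of bangle1_c in the frame of rear_well between -0.024 and 0.024 m and y of bangle1_c in the frame of rear_well between -0.105 and 0.105 m and x of claw0_c in the frame of front_well between -0.036 and 0.036 m and y of claw0_c in the frame of front_well between -0.118 and 0.118 m and z of each of claw0_c, claw1_c, claw2_c in the frame of front_well below 0.036 m and x of claw1_c in the frame of front_well between -0.036 and 0.036 m and y of claw1_c in the frame of front_well between -0.118 and 0.118 m and x of claw2_c in the frame of front_well between -0.036 and 0.036 m and y of claw2_c in the frame of front_well between -0.118 and 0.118 m and linear speed of each of bangle0, bangle1, claw0, claw1, claw2 below 0.03 m/s and value of joint lid below 0.03 rad and x of lipstick_c in the frame of tray_floor between -0.092 and 0.092 m and y of lipstick_c in the frame of tray_floor between -0.139 and 0.139 m and z of lipstick_c in the frame of tray_floor between 0 and 0.05 m and x of compact_c in the frame of tray_floor between -0.092 and 0.092 m and y of compact_c in the frame of tray_floor between -0.139 and 0.139 m and z of compact_c in the frame of tray_floor between 0 and 0.05 m and distance of each of perfume0, perfume1, perfume2, perfume3, comb from where it was at the start of the episode below 0.05 m and angle between each of perfume0, perfume1, perfume2, perfume3's own z axis and vertical below 0.2 rad); the robot touches nothing.
It fails at once if a perfume bottle is tipped over (angle between any of perfume0, perfume1, perfume2, perfume3's own z axis and vertical above 0.5 rad).
It fails at once if the lid is slammed (closing faster than 3 rad/s) (velocity of joint lid below -3 rad/s).
Of bangle0, bangle1, claw0, claw1, claw2 only 3 to 5 are there at a start; the rules pass over those that are not, and their reading is None.
At some moment in a run one of bangle0, bangle1, claw0, claw1, claw2 may be knocked a few centimetres aside while the robot is not near it.
Once in a run the grip may slacken for a moment while it holds something.
It also fails if it takes over 210 s, if anything falls off the work surface, if the arm or the gripper's body presses on something with over 40 N, if the wrist force passes 120 N, or if a joint passes its speed limit or range.

ROBOT

A 6-joint arm with a two-finger parallel gripper is mounted at the origin on the work surface. World frame = base frame: x ahead of the robot, y to its left, z up, the work surface at z = 0. Lengths are in mm, angles in rad, forces in N, time in s.
With the tool pointing down it reaches from about 425 to 950 mm from the base axis. Payload 14.7 kg.
Tool frame: the origin (TCP) lies midway between the tips of the shut fingers; the grasp point (between the pads) lies 19 mm behind it (tcp_to_grasp is the distance from the TCP to the grasp point, in mm); z points along the fingers, y is the line along which they close (so a half turn about z gives the same grasp; the last joint's range is limited). The gripper opens to 85 mm and grips with 20 to 120 N. Pads are 22 mm wide; open, the fingers measure 114 mm over their backs; the gripper's body (76 mm by 85 mm) begins 54 mm behind the grasp point. The pads swing forward as they close: fully open they stand 13 mm farther back than shut.
Start: joints at [1.263, 0.48, 1.596, -0, 1.065, -0.047], TCP at [167.58, 628.02, 231.297] pointing down, gripper open.
Joint ranges: [-2.75, 2.75], [-0.82, 2.05], [0.23, 2.67], [-1.56, 4.7], [0.09, 2.69], [-2.92, 2.92]. Speed limits (rad/s): [1.89, 1.89, 2.39, 3.01, 3.01, 3.01].

INTERFACE

Orientations are given as a rotation vector (axis times angle).
In Python, from rig import movep, movel, set_joints, command_gripper, hold, ik, get_obs, camera, IKError, sign_off, tcp_to_grasp gives the robot as it stands. The module is installed in compiled form; this text tells all that it offers. Calls block until the motion is done:
- movep(position, orientation): joint-space move of the TCP to a pose.
- movel(position, rate=150, frame=None): straight line of the TCP; frame=None keeps the orientation; rate is the mean speed in mm/s.
- set_joints(angles): joint-space move.
- command_gripper(opening, grip_force=None): finger opening in mm; grip_force is the grip in N (None keeps the last); returns when the fingers have stopped.
- hold(seconds).
- ik(position, orientation): joint angles nearest the present ones, or None.
- get_obs(): the state.
- camera(name): name is "scene" or "top"; returns a dict with "color" (480x640x3 uint8, red, green, blue), "z_map" (480x640 float32, mm along the optical axis (not along the pixel's ray), 0 where there is no reading), "camera_matrix" (3x3 intrinsics, pixels), "R" (3x3) and "t" (3): a world point X has camera coordinates R X + t. Camera axes: x right, y down, z forward; pixel columns grow to the right and rows downward; lengths in mm; the calibration is good to about 2 mm. A picture is of the moment at which its call begins.
A pose or a line that the arm cannot do raises IKError and nothing moves.
- sign_off(): hands the job in; it is judged then, once.
The state is a dict: "time_s": time; "qpos": joint angles; "qvel": joint speeds; "effort": joint torques, N m; "position": TCP position; "ee_rot": TCP orientation; "contact_force": force on the tool from outside, world axes, zero at the start; "torque": the same for the moment, N m; "gripper_width": finger opening in mm; "finger_force": force on a finger pad.
Only numpy, scipy, OpenCV 4.12 (cv2) and the standard library are available. Lean on these libraries where they do the work, as an engineer would, in place of code of your own. Each camera call takes 0.05 s, during which the arm holds its last target. There are 200 camera calls.

## Working session

There is one attempt and no reset: what is moved stays moved. The work goes in short steps, each a Python script; the robot and the scene stay as the last script left them, time stands still between calls to the robot, and variables do not carry over. Pictures are saved under pics/ and viewed, at most 14 in all, crops included, and the job is handed in when it is done.

```bash
mkdir -p pics; ls; python3 - <<'E'
from rig import *
import cv2,numpy as np
for n in("scene","top"):
    c=camera(n); np.savez(f"{n}0.npz",**c); cv2.imwrite(f"pics/{n}0.png",c["color"][:,:,::-1])
    print(n,c["camera_matrix"].tolist(),c["R"].round(3).tolist(),c["t"], (c["z_map"]>0).mean())
o=get_obs();print(o, tcp_to_grasp)
E
```

```text
pics
scene [[466.4695247696056, 0.0, 312.0575321892694], [0.0, 466.4695247696056, 238.72041360737353], [0.0, 0.0, 1.0]] [[0.789, 0.614, -0.013], [0.514, -0.672, -0.532], [-0.336, 0.413, -0.846]] [-395.89912261 -239.63109049 1281.05623767] 0.9959798177083333
top [[624.0224790938461, 0.0, 324.9269498783211], [0.0, 624.0224790938461, 235.22350614129877], [0.0, 0.0, 1.0]] [[-0.019, -1.0, 0.016], [-0.993, 0.017, -0.118], [0.118, -0.018, -0.993]] [ -14.35995937  539.29884507 1601.40388568] 0.995927734375
{'time_s': 0.1, 'qpos': array([ 1.26343052e+00,  4.80793692e-01,  1.59680311e+00,  3.86537022e-05,
        1.06511916e+00, -4.65956679e-02]), 'qvel': array([-1.14649501e-03, -7.95559154e-05,  3.42272768e-04,  3.88592291e-04,
       -6.30551361e-04,  8.03518405e-04]), 'effort': array([ 1.38632509e-03, -9.52253509e+01, -4.31043720e+01, -1.65594060e-04,
        5.40496330e-03,  7.76352158e-05]), 'position': array([167.43778867, 627.67758255, 230.72352067]), 'ee_rot': array([-4.08456250e-01, -3.11469312e+00,  1.72745293e-03]), 'contact_force': array([-0.2843857 , -0.05106301,  0.32871375]), 'torque': array([ 0.01499121, -0.01217407, -0.01541876]), 'finger_force': 0.0, 'gripper_width': 85.75608224328114} 18.700000000000003
```

View pics/scene0.png

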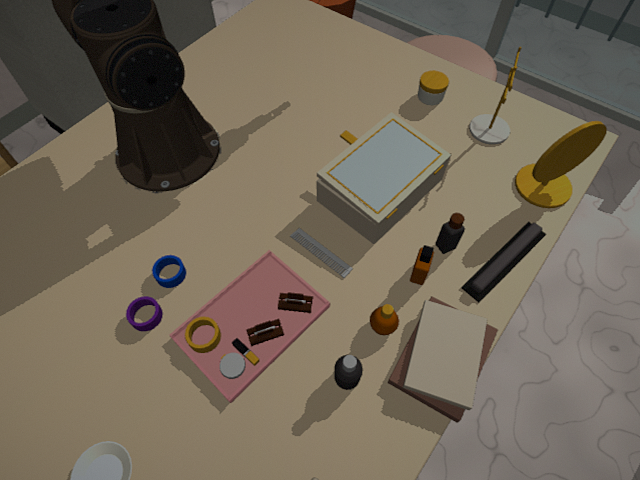

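View pics/top0.png

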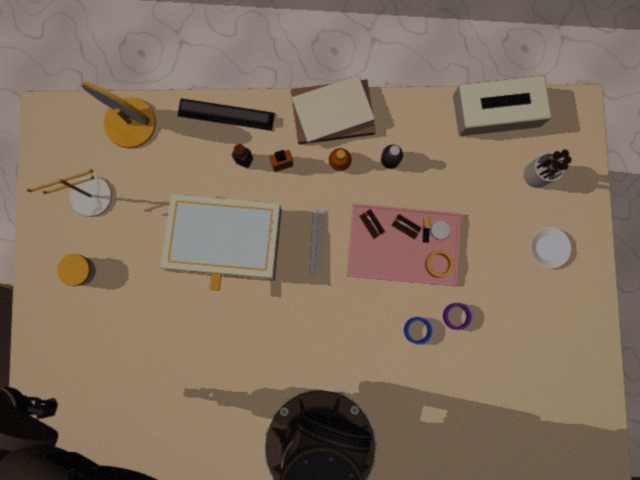

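The top view shows one gold bangle at (439,263), dark claw clips at (372,222) and (406,226), a lipstick at (427,229) and the compact at (441,230) in the tray. The case is at (222,236) with its pull at (216,282).

Look-alikes:
- Bangle: blue ring (418,330), purple ring (457,316), gold jar lid (74,270).
- Claws: black lipstick end (426,235), black box (226,114).

The gold ring and the two brown clips in the tray match the description.

```bash
cat > h.py <<'E'
import numpy as np, cv2
from rig import *
def cloud(c):
    K=c["camera_matrix"];v,u=np.mgrid[:480,:640];z=c["z_map"].astype(float)
    P=np.stack([(u-K[0,2])/K[0,0]*z,(v-K[1,2])/K[1,1]*z,z],-1)
    W=(P-c["t"])@c["R"]; W[z==0]=np.nan
    return W
def mrect(m,W):
    "world min-area rect of masked points -> centre, long, short, angle of the long axis"
    p=W[m][:,:2].astype(np.float32);(c,(a,b),t)=cv2.minAreaRect(p);t=np.radians(t)
    if b>a:a,b,t=b,a,t+np.pi/2
    return np.round(c,1),round(a,1),round(b,1),round((t+np.pi/2)%np.pi-np.pi/2,3),len(p)
def comps(m,minpx=12):
    n,l,s,_=cv2.connectedComponentsWithStats(m.astype(np.uint8))
    return [l==i for i in range(1,n) if s[i,4]>=minpx]
def save(c,name,box=None,k=1):
    im=c["color"][:,:,::-1]
    if box: x0,y0,x1,y1=box; im=im[y0:y1,x0:x1]
    cv2.imwrite(f"pics/{name}.png",cv2.resize(im,None,fx=k,fy=k,interpolation=cv2.INTER_CUBIC))
E
python3 - <<'E'
from h import *
for n in("top","scene"):
    c=dict(np.load(f"{n}0.npz"));W=cloud(c);x,y,z=np.moveaxis(W,-1,0)
    hsv=cv2.cvtColor(c["color"],cv2.COLOR_RGB2HSV);H,S,V=np.moveaxis(hsv,-1,0)
    print(n)
    for m in comps((z>60)&(x>380)&(x<900)&(abs(y)<650)): print(" >60",mrect(m,W),np.median(z[m]).round(1),z[m].max().round(1))
    pink=(H>165)|(H<8)
    t=(pink&(S>60)&(V>120)&(z<35)&(y<50)&(x>300)&(x<800))
    for m in comps(t,400): print(" tray",mrect(m,W),np.median(z[m]))
    R=(x>440)&(x<690)&(y<-40)&(y>-380)
    for m in comps(R&(z>14)&(V<110)): print(" dark",mrect(m,W),np.nanmax(z[m]).round(1), W[m].mean(0).round(1))
    for m in comps(R&(z>12)&(H>15)&(H<35)&(S>120)): print(" gold",mrect(m,W),np.nanmax(z[m]).round(1),np.median(z[m]).round(1))
    for m in comps(R&(z>40)): print(" tabs",mrect(m,W),np.nanmax(z[m]).round(1))
    for m in comps((z<25)&(z>60)): pass
c=dict(np.load("top0.npz"));save(c,"crop0",(150,130,480,350),2.4)
E
```

```text
top
 >60 (array([859.1, 492.1]), 171.4, 22.7, np.float64(1.077), 899) 169.6 229.8
 >60 (array([ 858.7, -499.3]), 233.1, 94.8, np.float64(-1.513), 2925) 84.3 99.5
 >60 (array([749.2, 190.3]), 39.7, 36.4, np.float64(1.105), 264) 93.8 127.7
 >60 (array([ 744.5, -202.7]), 52.7, 50.5, np.float64(1.455), 306) 70.3 113.2
 >60 (array([745.6, -66.9]), 31.6, 26.0, np.float64(-0.471), 91) 85.6 93.7
 >60 (array([737.6,  88.3]), 55.4, 33.0, np.float64(-1.257), 279) 72.3 112.1
 >60 (array([ 696.8, -597.2]), 74.9, 74.6, np.float64(-1.405), 755) 103.4 192.5
 >60 (array([661.6, 587. ]), 130.5, 10.8, np.float64(-1.293), 339) 170.6 218.4
 >60 (array([515.8, 241.8]), 278.1, 234.6, np.float64(1.464), 8698) 102.5 121.0
 >60 (array([459.2, 613. ]), 78.8, 72.6, np.float64(0.035), 564) 63.6 72.9
 tray (array([ 515.7, -235.7]), 294.7, 199.4, np.float64(1.462), 5972) 6.297557030468778
 dark (array([ 567.8, -147.6]), 71.6, 36.4, np.float64(0.543), 362) 60.9 [ 566.8 -146.5   35.8]
 dark (array([ 559.2, -237.7]), 71.2, 36.1, np.float64(0.992), 361) 60.8 [ 557.8 -236.8   35.8]
 dark (array([ 540.6, -293.1]), 48.2,
[... 2193 characters left out ...]
34.3]), 49.7, 20.6, np.float64(1.153), 50) 24.2 [ 570.7 -332.4   18.4]
 dark (array([ 604.1, -310. ]), 45.5, 1.6, np.float64(1.474), 18) 19.3 [ 604.3 -309.8   16.8]
 dark (array([ 598.6, -362.5]), 28.0, 1.7, np.float64(1.446), 13) 21.3 [ 598.6 -363.3   16.6]
 gold (array([ 468.3, -319.2]), 67.9, 56.3, np.float64(1.567), 441) 42.2 36.0
 gold (array([ 573.5, -292.3]), 27.6, 15.5, np.float64(-0.118), 111) 25.6 21.3
 tabs (array([ 566. , -139.1]), 32.8, 6.0, np.float64(0.487), 73) 56.7
 tabs (array([ 572.8, -149.5]), 33.3, 11.2, np.float64(0.502), 58) 56.5
 tabs (array([ 555.3, -231.6]), 33.4, 5.9, np.float64(0.952), 77) 57.3
 tabs (array([ 567.7, -236.8]), 38.4, 9.5, np.float64(0.981), 55) 57.1
```

View pics/crop0.png

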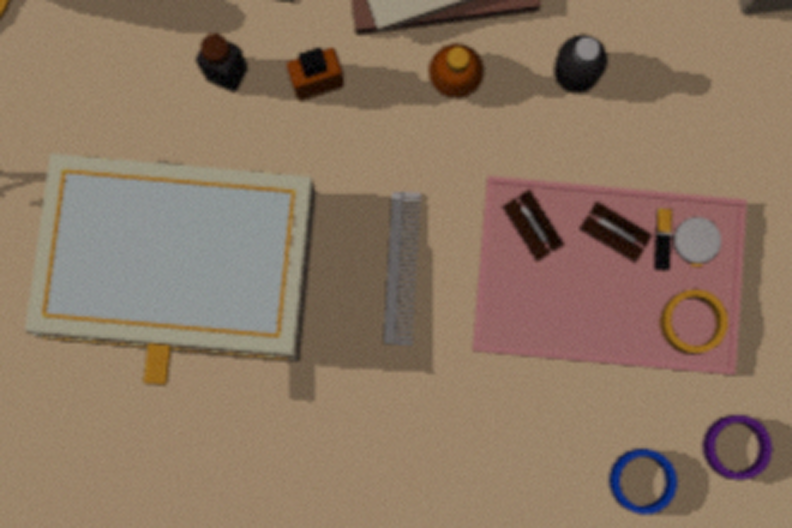

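The crop confirms the choice: one gold bangle and two clips in the tray, so three items to move. The case's yaw is about -0.106 rad. Next I check the lid and pull height and pose more closely.

```bash
cat >> h.py <<'E'
from scipy.spatial.transform import Rotation as Ro
YAW=-0.106
def down(phi,tilt=0):
    "tool down, closing line at world angle phi; tilt about the closing line"
    z=np.array([0,0,-1.]);y=np.array([np.cos(phi),np.sin(phi),0]);x=np.cross(y,z)
    return (Ro.from_rotvec(y*tilt)*Ro.from_matrix(np.c_[x,y,z])).as_rotvec()
def best(p,phi):
    "choose the half turn nearer the present wrist that has a solution"
    q0=get_obs()["qpos"];c=[]
    for f in(phi,phi+np.pi):
        q=ik(p,down(f))
        if q is not None:c.append((np.abs(np.array(q)-q0).max(),f))
    return min(c)[1]
E
python3 - <<'E'
from h import *
ex=np.array([np.cos(YAW),np.sin(YAW)]);ey=np.array([-ex[1],ex[0]])
for n in("top","scene"):
    c=dict(np.load(f"{n}0.npz"));W=cloud(c);x,y,z=np.moveaxis(W,-1,0)
    H,S,V=np.moveaxis(cv2.cvtColor(c["color"],cv2.COLOR_RGB2HSV),-1,0)
    m=(z>60)&(x<445)&(x>385)&(abs(y-250)<60)&(S>150);
    p=W[m];L=p[:,:2]@np.c_[ex,ey]
    print(n,"pull",m.sum(),p.mean(0),np.percentile(p[:,2],[5,50,95]),"loc x,y",np.percentile(L,[2,98],axis=0).round(1).tolist())
    lid=(z>75)&(x>400)&(x<660)&(y>80)&(y<400)&~m
    L=W[lid][:,:2]@np.c_[ex,ey];print(" lid",np.percentile(L,[.5,99.5],axis=0).round(1).tolist())
    for b in ((510,550,220,260),(440,455,200,300),(605,615,200,300)):
        k=lid&(x>b[0])&(x<b[1])&(y>b[2])&(y<b[3]);print(" z",np.median(z[k]),z[k].std())
    k=(z<12)&(x>300)&(x<400)&(abs(y)<300);print(" table",np.median(z[k]))
for p in ([417,253,200],[417,253,68],[667,228,277]): print(ik(p,down(YAW+np.pi/2)))
E
```

```text
top pull 157 [420.71810779 250.4157778  108.63011951] [102.51371999 108.44249876 115.70449266] loc x,y [[372.3, 282.7], [411.0, 305.3]]
 lid [[410.9, 156.9], [601.0, 431.3]]
 z 103.15802092295114 3.5822139731404956
 z 109.48291845811175 6.839415905318997
 z 95.25467177287354 3.321063607967963
 table -0.7026655316169794
scene pull 119 [421.50110797 250.53264619 111.38057346] [107.90833226 111.50878855 115.10754786] loc x,y [[375.0, 283.6], [410.2, 305.7]]
 lid [[414.5, 157.9], [604.0, 433.8]]
 z 105.19157955035635 1.9295094552904082
 z 112.17060850407263 1.7033085496650506
 z 97.87978767266803 1.4588052101517979
 table 0.8066149655762233
[ 4.83179820e-01  2.94348764e-01  1.99437311e+00 -4.44089210e-16
  8.52870777e-01 -9.81616506e-01]
[ 4.83179820e-01  5.06237425e-01  2.10384430e+00 -4.44089210e-16
  5.31510924e-01 -9.81616506e-01]
[ 2.86378600e-01  5.23708505e-01  1.40361100e+00 -4.44089210e-16
  1.21427314e+00 -1.17841773e+00]
```

The lid stands ajar by about 0.09 rad: its slope is 14 mm over 163 mm, and the pull is at z ≈ 106. I'll grip the pull across its width and follow the arc with the tool pointing down.

```bash
cat >> h.py <<'E'
EX=np.array([np.cos(YAW),np.sin(YAW)]);EY=np.array([-EX[1],EX[0]])
HX,HY=602.5,294.5        # hinge in the yawed axes; case centre at HX-95
def pl(lx,ly,z): return np.r_[EX*lx+EY*ly,z]
def case(x,y,z): return pl(HX-95+x,HY+y,z)
def pull(a): return pl(HX-217*np.cos(a)+7*np.sin(a),HY,80+217*np.sin(a)+7*np.cos(a))
def tcp_pull(a): return pull(a)-[0,0,tcp_to_grasp]
E
python3 - <<'E'
from h import *
a0=.09;p=tcp_pull(a0);f=best(p,YAW+np.pi/2);r=down(f)
command_gripper(50);movep(p+[0,0,90],r);movel(p,rate=120)
o=get_obs();print(o["position"],p,o["contact_force"])
command_gripper(0,40);print(get_obs()["gripper_width"],get_obs()["finger_force"])
for a in np.linspace(a0,1.72,13)[1:]:
    movel(tcp_pull(a),rate=120);o=get_obs();print(round(a,2),o["contact_force"].round(1),o["torque"].round(2),round(o["gripper_width"],1),round(o["time_s"],1))
    if np.linalg.norm(o["contact_force"])>60: break
E
```

```text
[416.27252349 252.18024251  88.19471828] [415.99380799 251.90104132  87.77531431] [0.96539266 0.86820659 0.26735614]
23.126654779684657 39.697558879852295
0.23 [ 2.4  0.4 -1.4] [ 0.09 -0.09  0.05] 23.2 3.9
0.36 [ 2.1  1.4 -1.3] [ 0.28 -0.05  0.01] 23.2 4.2
0.5 [ 1.7  2.8 -0.7] [ 0.42 -0.15  0.13] 23.1 4.6
0.63 [ 1.1  3.1 -0.8] [ 0.62 -0.09  0.17] 23.0 5.0
0.77 [ 1.7  4.7 -0.2] [ 0.77 -0.04  0.11] 23.2 5.4
0.9 [ 1.6  4.3 -0.5] [ 0.67 -0.31  0.1 ] 22.9 5.8
1.04 [ 2.1  4.3 -1.6] [ 0.79 -0.24  0.07] 23.3 6.2
1.18 [ 2.3  5.4 -2.7] [ 0.83 -0.23  0.04] 23.5 6.6
1.31 [ 1.5  5.4 -1.9] [ 0.76 -0.39  0.03] 23.4 7.0
1.45 [0.9 5.2 1.2] [ 0.77  0.01 -0.02] 23.3 7.4
1.58 [0.8 4.5 1. ] [ 0.67 -0.   -0.06] 23.1 7.8
1.72 [2.4 4.2 0.7] [ 0.61 -0.03 -0.01] 22.9 8.2
```

```bash
cat >> h.py <<'E'
def find(tag=None):
    "clips and bangle from the top view and the scene view"
    out=[]
    for n in("top","scene"):
        c=camera(n)
        if tag:np.savez(f"{n}{tag}.npz",**c);save(c,f"{n}{tag}",(150,130,480,350) if n=="top" else None,2.4 if n=="top" else 1)
        W=cloud(c);x,y,z=np.moveaxis(W,-1,0);H,S,V=np.moveaxis(cv2.cvtColor(c["color"],cv2.COLOR_RGB2HSV),-1,0)
        R=(x>420)&(x<690)&(y<-50)&(y>-420)
        for m in comps(R&(z>14)&(V<110),150):
            r=mrect(m,W)
            if r[1]>60: out.append((n,"claw")+r)
        for m in comps(R&(z>24)&(H>15)&(H<35)&(S>120),80): out.append((n,"gold")+r_(m,W))
    for o in out:print(*o)
def r_(m,W): 
    p=W[m]; A=np.c_[2*p[:,:2],np.ones(len(p))];s=np.linalg.lstsq(A,(p[:,:2]**2).sum(1),rcond=None)[0]
    return mrect(m,W)[:4]+("circle",s[:2].round(1),round(float(np.sqrt(s[2]+s[0]**2+s[1]**2)),1))
E
python3 - <<'E'
from h import *
command_gripper(50);p=get_obs()["position"];movel(p+[0,0,60]);print(get_obs()["position"])
movep([420,0,250],down(best([420,0,250],np.pi/2)))
find("1")
E
```

```text
[668.76965777 224.71076731 334.24876713]
top claw [ 567.9 -147.5] 71.4 35.4 0.534 341
top claw [ 560.6 -238.6] 70.4 39.6 0.986 336
top claw [483.3 -68.8] 129.7 29.6 -0.153 430
top gold [ 459.3 -319.7] 69.6 66.1 1.546 circle [ 459.1 -319.5] 30.9
scene claw [ 569.6 -145.3] 71.7 38.0 0.527 560
scene claw [ 561.2 -236.2] 70.6 37.7 0.994 589
scene gold [ 461.7 -319.5] 69.5 67.3 -0.117 circle [ 463.1 -319.4] 30.9
```

View pics/top1.png

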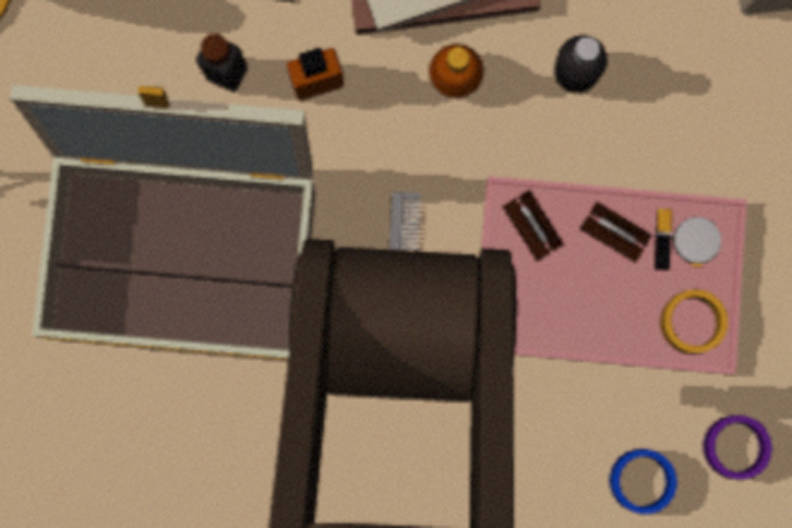

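The lid stands wide open, with the divider visible at crop (170,275). The clips are at (532,225) and (615,232) and the bangle at (695,322), none of them moved. I'll take the first clip by its tabs.

```bash
cat >> h.py <<'E'
def pick(xy,phi,z,opening,force,zs=170):
    p=np.r_[xy,z];q=np.r_[xy,zs];command_gripper(opening);movep(q,down(best(q,phi)));movel(np.r_[xy,z+25],rate=250);movel(p,rate=80)
    print("down",get_obs()["contact_force"].round(1));command_gripper(0,force);movel(q,rate=150);o=get_obs()
    print("held",round(o["gripper_width"],1),round(o["finger_force"],1),round(o["time_s"],1));return o["gripper_width"]
def place(p,phi,opening,zs=170):
    q=np.r_[p[:2],zs];movep(q,down(best(q,phi)));print("above",round(get_obs()["gripper_width"],1))
    movel(np.r_[p[:2],p[2]+20],rate=200);movel(p,rate=50);o=get_obs();print("at",o["contact_force"].round(1),round(o["gripper_width"],1))
    command_gripper(opening);movel(q,rate=200);print("t",round(get_obs()["time_s"],1))
def away(): movep([420,0,250],down(best([420,0,250],np.pi/2)))
E
python3 - <<'E'
from h import *
w=pick([569,-146.5],.53+np.pi/2,38,45,25)
if w>10: place(case(-52,62,55.5),YAW,36)
away();find("2")
E
```

```text
down [ 0.8 -0.1  0.8]
held 19.4 28.5 14.0
above 19.3
at [ 1.   1.1 -0.3] 19.4
t 17.9
top claw [ 573.2 -216.2] 70.5 37.7 0.972 336
top gold [ 459.3 -319.9] 69.4 65.8 1.566 circle [ 459.3 -319.4] 30.8
scene claw [ 575.6 -214.9] 70.2 37.0 0.961 588
scene gold [ 461.5 -319.5] 69.7 67.5 -0.165 circle [ 463.1 -319.4] 30.9
```

View pics/top2.png

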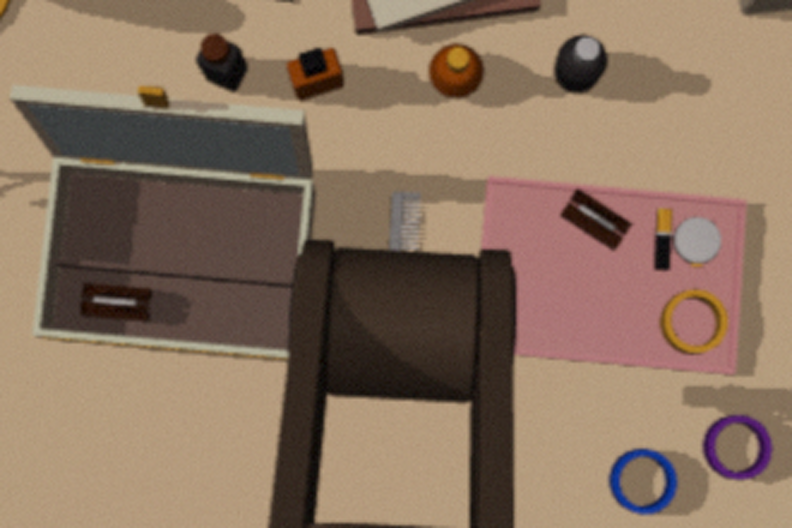

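The first clip lies in the front compartment at crop (116,302). The second was knocked aside to (596,219), which measures about (574.5,-215.5). I'll fetch it there.

```bash
python3 - <<'E'
from h import *
w=pick([574.5,-215.5],.965+np.pi/2,38,45,25)
if w>10: place(case(-52,-50,55.5),YAW,36)
away();find("3")
E
```

```text
down [ 0.   0.7 -0.1]
held 19.3 28.6 23.6
above 19.4
at [ 0.4 -0.5 -0.7] 19.1
t 27.3
top gold [ 458.5 -319.7] 69.3 66.1 -1.128 circle [ 459.1 -319.5] 30.8
scene claw [ 481.1 -327.2] 67.3 27.3 1.16 152
scene gold [ 461.9 -319. ] 68.7 67.2 -0.384 circle [ 463.1 -319.4] 30.9
```

```bash
python3 - <<'E'
from h import *
f=best([461,-288.5,150],np.pi/2)
w=pick([461,-288.5],f,12,34,40)
if w>4:
    q=case(36,31,170);movep(q,down(f+YAW));o=get_obs();print("above",o["gripper_width"])
    if o["gripper_width"]>4:
        movel(case(36,31,50),rate=200);movel(case(36,31,29.5),rate=50);print(get_obs()["contact_force"].round(1),get_obs()["gripper_width"])
        command_gripper(26);movel(q,rate=150)
away();find("4")
c=dict(np.load("top4.npz"));W=cloud(c);x,y,z=np.moveaxis(W,-1,0)
L=np.stack([W[...,:2]@EX-HX+95,W[...,:2]@EY-HY],-1);i=(abs(L[...,0])<86)&(abs(L[...,1])<125)
H,S,V=np.moveaxis(cv2.cvtColor(c["color"],cv2.COLOR_RGB2HSV),-1,0)
for nm,m in(("gold",i&(z>30)&(H>15)&(H<35)&(S>120)),("tabs",i&(z>58)),("tall",i&(z>35)&(z<80))):
    for k in comps(m): print(nm,L[k].mean(0).round(1),np.ptp(L[k],axis=0).round(1),np.median(z[k]).round(1),k.sum())
E
```

```text
down [-0.2 -0.2  0. ]
held 8.6 35.6 32.5
above 7.974939379024658
[-0.3 -0.2 -0.7] 7.86900096026898
gold [34.6 -0. ] [69. 69.] 51.0 290
tabs [85.6 35. ] [ 0.9 28.1] 71.4 14
tabs [85.5  5.6] [ 1.1 23. ] 73.1 12
tabs [ 85.3 -63.3] [ 1.3 25. ] 73.6 14
tabs [ 85.6 -93.1] [ 0.8 24.3] 69.6 14
tabs [-15.5  83.5] [ 5.6 19.6] 60.2 13
tabs [-15.2  17.9] [ 5.3 20.6] 59.6 12
tabs [-44.7  61.9] [ 4.7 32.8] 65.3 26
tabs [-45.1 -50.4] [ 6.4 30.6] 66.4 25
tabs [-60.9  59.6] [ 6.2 32.7] 68.2 21
tabs [-60.3 -49.6] [ 7.3 32.5] 68.5 23
tall [85.6 97.6] [ 1.4 34.2] 53.4 26
tall [85.5 16. ] [ 1.4 62.6] 62.5 44
tall [ 85.5 -80.6] [ 1.3 58.5] 63.3 36
tall [33.7  0.4] [69. 69.] 51.3 281
tall [-15.9   0.1] [  7.3 248.3] 55.2 300
tall [-53.1  60.9] [35.9 73.3] 50.4 382
tall [-53.1 -50.8] [35.7 72.3] 50.7 382
```

View pics/top4.png

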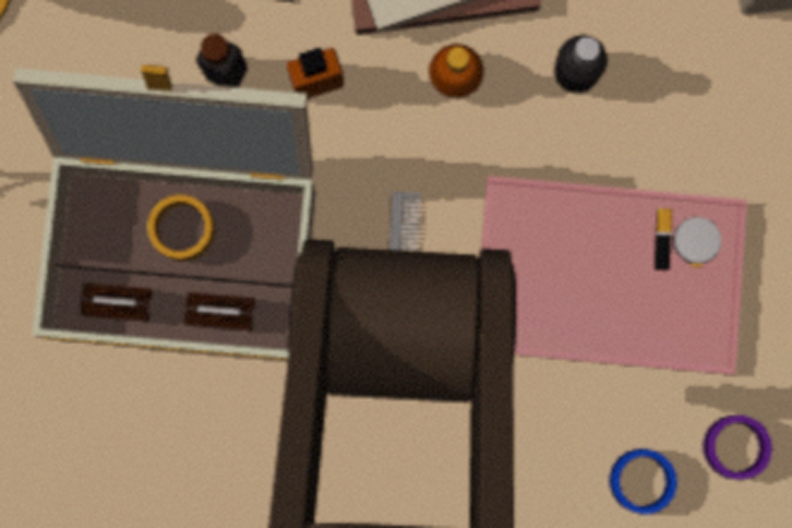

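All three items are in: ring at (180,227), clips at (116,301) and (219,311). The lipstick and compact are still in the tray. The lid has gone further back (pull now at crop (155,77)), so I'll measure its angle before gripping.

```bash
python3 - <<'E'
from h import *
for n in("top","scene"):
  for t in "14":
    c=dict(np.load(f"{n}{t}.npz"));W=cloud(c);z=W[...,2]
    lx=W[...,:2]@EX-HX;ly=W[...,:2]@EY-HY
    m=(abs(ly)<11)&(lx>-20)&(lx<150)&(z>278)&(z<330)
    e=(abs(ly)<120)&(abs(ly)>20)&(lx>-40)&(lx<150)&(z>130)&(z<300)
    print(n,t,"pull",m.sum(),np.median(lx[m]),np.median(z[m]),z[m].max() if m.any() else 0,"ly",np.median(ly[m]))
    if e.any():
        s=np.polyfit(z[e]-80,lx[e],1);print("  lid slope->angle",np.pi/2+np.arctan(s[0]),s[1],"top z",np.percentile(z[e],99))
E
```

```text
top 1 pull 73 26.01621284889393 304.8863950169817 316.72406678601766 ly 0.16048601840617494
  lid slope->angle 1.725921706907894 -6.625892178697244 top z 272.6259221673663
top 4 pull 82 46.60890897136443 298.5016530666769 309.574615277704 ly 0.7111041288775937
  lid slope->angle 1.8118470540457812 -6.026404610497014 top z 269.2642953524906
scene 1 pull 113 32.79344746868651 300.7423038126765 313.4372929111925 ly -5.566736399466606
  lid slope->angle 1.6299092755473645 19.422082001157037 top z 271.2733750698214
scene 4 pull 85 52.50976070784725 299.5097968972511 308.50947091369767 ly -4.96659428649707
  lid slope->angle 1.7108510265983423 20.832654192124963 top z 268.31066129626856
```

```bash
python3 - <<'E'
from h import *
a0=1.81;p=tcp_pull(a0)+[0,0,4];movel([420,0,380],rate=250)
f=best(p,YAW+np.pi/2);movep(p+[0,0,80],down(f));command_gripper(50);movel(p,rate=100)
print(get_obs()["contact_force"].round(1));command_gripper(0,40);print(get_obs()["gripper_width"])
k=np.linspace(a0,0,14)
for a in k[1:]:
    movel(tcp_pull(a)+[0,0,4*a/a0],rate=110);o=get_obs();print(round(a,2),o["contact_force"].round(1),round(o["gripper_width"],1))
    if np.linalg.norm(o["contact_force"])>45: break
print(o["position"],o["time_s"])
E
```

```text
[-0.2 -0.9  0.1]
23.279013806310942
1.67 [-1.2  1.7  7.4] 22.8
1.53 [-1.3  0.5  9.9] 23.2
1.39 [-3.2  1.1  9.5] 23.2
1.25 [-3.8  1.6  9.1] 23.4
1.11 [-5.2  3.1  6.8] 23.3
0.97 [-4.1  3.1  3.5] 23.2
0.84 [-1.9  3.1  1.1] 23.0
0.7 [ 0.   3.1 -2.5] 23.1
0.56 [ 0.7  3.2 -2.7] 23.1
0.42 [ 1.2  2.8 -2.1] 22.9
0.28 [ 0.5  3.4 -3. ] 22.7
0.14 [ 0.2  3.4 -2.7] 23.5
0.0 [ 2.2  2.  -3.2] 23.4
[414.80784234 252.09750914  68.27753668] 47.75
```

```bash
python3 - <<'E'
from h import *
p=get_obs()["position"]
for d in(2,4,6):
    movel(p-[0,0,d],rate=20);F=get_obs()["contact_force"];print(d,F.round(1))
    if F[2]>12:break
command_gripper(50);movel(p+[0,0,120],rate=150)
away();find("5")
c=dict(np.load("top5.npz"));
for n in("top","scene"):
    W=cloud(dict(np.load(f"{n}5.npz")));z=W[...,2];lx=W[...,:2]@EX-HX;ly=W[...,:2]@EY-HY
    m=(abs(ly)<110)&(lx>-180)&(lx<-10)&(z>60)&(z<130);s=np.polyfit(lx[m],z[m],1);print(n,"tilt",-s[0],"z hinge",s[1],"front z",s[1]-190*s[0])
E
```

```text
2 [-4.1  0.1 23. ]
top tilt -0.00014169817518959544 z hinge 93.63722174362145 front z 93.61029909033543
scene tilt 0.00020079724505781826 z hinge 95.62356893772927 front z 95.66172041429026
```

View pics/scene5.png

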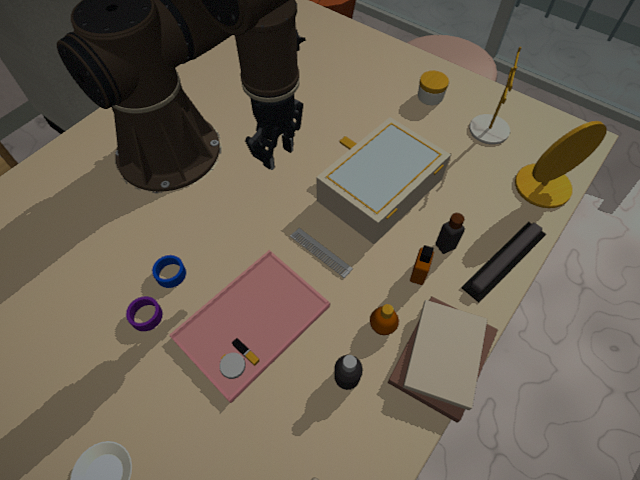

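The lid is shut: it measures level, with zero tilt and its top at 94 mm (case at (385,170)). The lipstick and compact are in the tray at (245,352), the bottles and comb haven't moved, and the arm is clear.

```bash
python3 -c "
from rig import *
print(sign_off(),get_obs()['time_s'])"
```

```text
the job is handed in; nothing more can be done
the job is handed in; nothing more can be done
```

The job is handed in (no verdict was returned): the one bangle present is in the rear compartment, both claw clips are in the front one, the lid is shut, and nothing else was moved.

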